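# Arm the tripped solar isolator

### The arm

A 7-joint arm with a two-finger parallel gripper is mounted at the origin on the work surface. World frame = base frame: x ahead of the robot, y to its left, z up, the work surface at z = 0. Lengths are in m, angles in rad, forces in N, time in s.
With the tool pointing down it reaches from about 0.35 to 0.9 m from the base axis. Payload 8.1 kg.
Tool frame: the origin (TCP) lies at the very end of the fingers, on their centre line; the grasp point (between the pads) lies 19 mm behind it (arm.tcp_to_grasp is the z of the grasp point in the tool frame, in m); z points along the fingers, y is the line along which they close (so a half turn about z gives the same grasp; the last joint's range is limited). The gripper opens to 92 mm and grips with 3 to 60 N. Pads are 19 mm wide; open, the fingers measure 130 mm over their backs; the gripper's body (75 mm by 190 mm) begins 47 mm behind the grasp point.
Start: joints at [-1.329, 0.434, 0.025, 1.573, -0.012, 1.134, -0.075], TCP at [0.211, 0.588, 0.187] pointing down, gripper open.
Joint ranges: [-2.62, 2.62], [-0.44, 2.09], [-1.27, 1.32], [0.08, 2.57], [-1.32, 4.46], [0.12, 2], [-2.74, 2.74]. Speed limits (rad/s): [2.22, 2.22, 3.01, 3.01, 3.14, 3.14, 3.14].

### API

Orientations are given as a rotation vector (axis times angle).
In Python, from cell import readout, vision, sign_off, arm gives the robot as it stands. The module is installed in compiled form; this text tells all that it offers.
- The arm moves only by the shell command python3 -m creep 'ROWS' [FORCE]. ROWS is JSON, a list of rows, each a list of 5 numbers: the shift along the tool's x, y, z in units of 4 cm (1.0 is 4 cm), then the turn about the tool's z in units of 4 degrees (1.0 is 4 degrees), then the opening, from 0 (shut) to 1 (fully open). A call has 1 to 12 rows; each row shifts and turns the commanded pose from where the row before left it, along the tool's axes as they then stand; what a row does not reach is not made up. A row lasts 1/8 s, in which the tool goes at most 62.5 mm and 10.7 degrees, less where a joint would pass 70% of its speed; a pose out of reach is approached as far as the arm can. A call with a number of a shift or a turn outside -1 to 1 is refused whole. A call with a gripper value outside its range is refused whole. The fingers move at their own pace and stop on an object; FORCE is the grip in N (left out, the last holds). Time passes only in rows, so rows that do not move let the fingers close. It gives the time, the measured TCP pose, the force, the opening and the grip force at its end, in the units of the state.
- readout.observe(): the state, without advancing time (a new reading comes with each control period).
- vision.get_image(name): name is "scene" or "top"; returns a dict with "pixels" (400x640x3 uint8, blue, green, red), "z_map" (400x640 float32, m along the optical axis (not along the pixel's ray), 0 where there is no reading), "camera_matrix" (3x3 intrinsics, pixels), "position" and "rotation" of the camera in the world. Camera axes: x right, y up, looking along -z (the intrinsics and any distortion apply to the point x, -y, -z); pixel columns grow to the right and rows downward; lengths in m; the calibration is good to about 2 mm. A picture is of the moment at which its call begins.
- sign_off(): hands the job in; it is judged then, once.
The state is a dict: "clock": time; "joints": joint angles; "dq": joint speeds; "joint_efforts": joint torques, N m; "position": TCP position; "ee_rot": TCP orientation; "force": force on the tool from outside, world axes, zero at the start; "ft_torque": the same for the moment, N m; "width": opening from 0.0 (shut) to 1.0 (fully open); "gripper_force": force on a finger pad.
Only numpy, scipy, OpenCV 4.12 (cv2) and the standard library are available. Lean on these libraries where they do the work, as an engineer would, in place of code of your own. Each camera call takes 0.05 s, during which the arm holds its last target. There are 200 camera calls.

### The job

The isolator with the orange paddle has tripped. Arm it: push the orange paddle along its track until its slide is fully home against the far end stop, then let it go, so that its spring brings it back and the brass stop pin catches it at the green middle marks. Only push the paddle, never pinch it; do not touch the brass pin, leave the other isolator (blue paddle) and everything lying about as it is, and finish clear of it all.

Things in the scene. Friction and masses are not known exactly. Their poses are not given: they have to be found in the camera images.
- orange_unit: Isolator with the orange paddle: grey housing 250 (its x) x 100 mm, deck 28 mm high, fixed flat on the table, yaw within 0.3 rad, left or right of the other. Origin: centre of its underside. The slide is pushed along the unit's own +x (roughly away from the robot). Red marks at the paddle's rest place, green at its middle place. 24 to 96 mm ahead of the origin two black cheeks, 62 mm high, hold the pin.
- orange_unit_paddle (a point): Centre of the orange paddle: upright plate 14 mm thick (unit's x), 44 mm wide (y), 40 mm high, 38 to 78 mm above the table; this point at 58 mm. Its pushing face lies 7 mm on the unit's -x side and looks to -x. The deck on that side is free for some 60 mm but for two track strips, top 36 mm above the table. At rest this point is 55 mm on the -x side of the unit's origin.
- orange_unit_slide (a joint): Travel of the orange slide, m: 0 at rest (tripped, the start), 0.060 against the rigid far end stop, about 0.030 when caught by the pin at the green marks. Its spring pushes back with about 3 N at 0 and 7 N at the end stop. The pin drops in only in the last 6 mm of travel: let go short of 0.054 it springs back to 0; let go from the end stop it returns to about 0.030 and stays.
- orange_unit_shuttle (a joint): Position in m of the small dark plate that carries the stop pin in its slot: 0 at the far end (start), 0.024 once the returning slide has drawn it back to the near end of the slot (latched). Moves by itself; not to be touched.
- orange_unit_pin (a joint): Lift in m of the sprung brass stop pin: 0 when down (start and latched), up to 0.008 as the slide's tooth passes under it. Moves by itself; not to be touched.
- orange_unit_pin_head (a point): Top of the brass pin (14 mm head, 78 mm above the table when down), on the unit's middle line, 70 mm on the +x side of the unit's origin at the start, 46 mm when latched.
- blue_unit: The other isolator, same build and size, with a blue paddle, already armed (paddle caught at its green marks). Origin and axes as for the orange unit. Leave it alone.
- blue_unit_slide (a joint): Travel of the blue slide in m beyond its latched place: 0 as it stands, must stay there.

How it is judged:
On the way, in this order (a step that is already met when the one before it is completed fails the run):
1. the orange slide is pushed fully home against its far end stop (value of joint orange_unit_slide above 0.056 m), for 0.05 s.
2. let go, the slide has sprung back and the pin holds it at mid position, with nothing touching it (value of joint orange_unit_slide between 0.026 and 0.034 m and value of joint orange_unit_shuttle above 0.02 m and value of joint orange_unit_pin below 0.003 m and contact force between the arm and orange_unit below 0.1 N), for 0.2 s.
At the end, for the whole second after the job is handed in: The orange slide stands at 30 mm +- 4 mm, at rest, its pin down (within 3 mm) and drawn back at least 20 mm in its slot, so that the pin holds it; nothing touches the orange unit; the blue slide is still latched (within 4 mm) (all of step 2 and velocity of joint orange_unit_slide between -0.01 and 0.01 m/s and value of joint blue_unit_slide below 0.004 m).
It fails at once if the orange paddle is pinched (opposite faces touched at once with more than 0.5 N) ((contact force between the fingers and orange_unit_slide_c0 above 0.5 N and contact force between the fingers and orange_unit_slide_c1 above 0.5 N) or (contact force between the fingers and orange_unit_slide_c2 above 0.5 N and contact force between the fingers and orange_unit_slide_c3 above 0.5 N)).
It fails at once if the brass stop pin is touched (over 0.5 N) (contact force between the arm and orange_unit_pin above 0.5 N).
It fails at once if the blue slide is pushed more than 4 mm (value of joint blue_unit_slide above 0.004 m).
It fails at once if the blue unit is pressed (over 3 N) (contact force between the arm and blue_unit above 3 N).
It fails at once if a thing lying about is lifted, carried or moved by more than 20 mm (distance of any of junction_box, orange_carton, yellow_carton, tape_roll, trunking_offcut, screwdriver, terminal_block, drill from where it was at the start of the episode above 0.02 m).
It also fails if it takes over 35 s, if anything falls off the work surface, if the arm or the gripper's body presses on something with over 40 N, if the wrist force passes 120 N, or if a joint passes its speed limit or range.

## Working session

There is one attempt and no reset: what is moved stays moved. The work goes in short steps, Python scripts to look and compute and a shell command to move; the robot and the scene stay as the last step left them, time stands still between calls to the robot, and variables do not carry over. Pictures are saved under pics/ and viewed, at most 10 in all, crops included, and the job is handed in when it is done.

```bash
mkdir -p pics; cat > h.py <<'E'
import numpy as np,cv2
from cell import readout,vision
def cloud(im):
    z=im["z_map"];K=im["camera_matrix"];v,u=np.indices(z.shape)
    p=np.stack([(u-K[0,2])/K[0,0]*z,-(v-K[1,2])/K[1,1]*z,-z],-1)
    return p@np.array(im["rotation"]).T+np.array(im["position"])
E
python3 - <<'E'
from h import *
for n in("top","scene"):
    im=vision.get_image(n);cv2.imwrite(f"pics/{n}0.png",im["pixels"])
    print(n,im["position"],np.shape(im["rotation"]),im["camera_matrix"].tolist())
s=readout.observe();print(s)
E
```

```text
top [0.4104006  0.00849163 0.87593462] (3,) [[386.30721603116183, 0.0, 319.77152678870317], [0.0, 386.30721603116183, 197.68877141028872], [0.0, 0.0, 1.0]]
scene [1.21795763 0.06802239 0.50642274] (3,) [[425.34873004389686, 0.0, 317.16918426828227], [0.0, 425.34873004389686, 206.92529258338155], [0.0, 0.0, 1.0]]
{'clock': 0.1, 'joints': array([-1.32859771,  0.43515761,  0.02493922,  1.57399336, -0.01161603,
        1.13397618, -0.07511836]), 'dq': array([ 0.00124869, -0.00269417, -0.00026821, -0.00348135,  0.00130647,
       -0.00130733, -0.00023658]), 'joint_efforts': array([ 4.14802445e-03, -6.69129324e+01,  9.88444202e-01, -3.15144038e+01,
       -6.05866034e-02,  3.75441578e-02,  2.95161612e-05]), 'position': array([0.21111377, 0.58773281, 0.18652533]), 'ee_rot': array([-5.39003034e-01, -3.09486492e+00,  2.17160228e-03]), 'force': array([-0.4970793 , -0.11592323, -0.22487317]), 'ft_torque': array([-0.00822237, -0.02357991,  0.04622167]), 'gripper_force': 0.0, 'width': 1.0002375357680466}
```

View pics/top0.png

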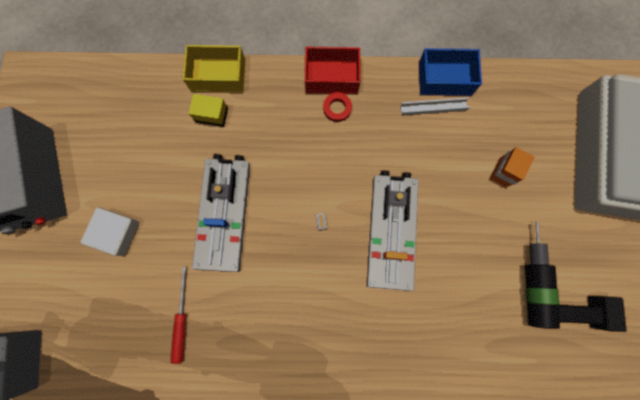

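View pics/scene0.png

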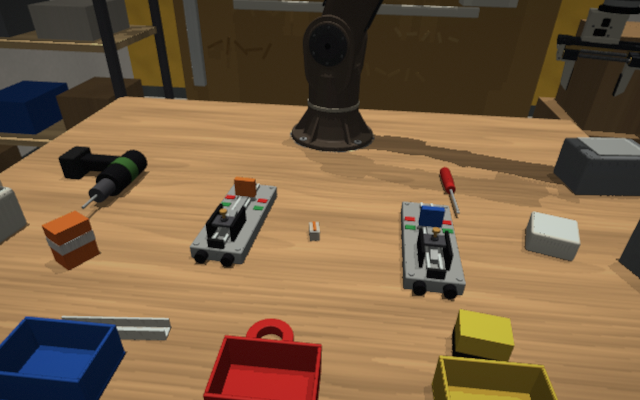

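The top view shows the orange paddle at about (397,256) and its pin at (400,197). The blue unit's paddle is at (214,222). The scene view agrees: orange paddle at (245,187), blue at (431,215), with the arm parked well to the left. Next I measure the orange unit.

```bash
cat >> h.py <<'E'
from scipy.spatial.transform import Rotation as R
def cloud(im):
    z=im["z_map"];K=im["camera_matrix"];v,u=np.indices(z.shape)
    p=np.stack([(u-K[0,2])/K[0,0]*z,-(v-K[1,2])/K[1,1]*z,-z],-1)
    return p@R.from_rotvec(im["rotation"]).as_matrix().T+np.array(im["position"])
def orange(im):
    P=cloud(im);h=cv2.cvtColor(im["pixels"],cv2.COLOR_BGR2HSV)
    m=cv2.inRange(h,(8,150,90),(18,255,255))>0
    return P,m&(P[...,2]>.045)&(P[...,2]<.09)&(im["z_map"]>0)
E
python3 - <<'E'
from h import *
for n,roi in(("top",(170,290,365,425)),("scene",(170,265,190,280))):
    im=vision.get_image(n);P,m=orange(im);a,b,c,d=roi
    s=np.zeros_like(m);s[a:b,c:d]=1
    n_,l,st,ce=cv2.connectedComponentsWithStats((m&s).astype(np.uint8))
    for i in range(1,n_):
        if st[i,4]>5:
            q=P[l==i];print(n,st[i],q.mean(0).round(4),q.min(0).round(4),q.max(0).round(4),np.median(q,0).round(4))
    g=s&(P[...,2]>.022)&(P[...,2]<.033)
    if n=="top":
        r=cv2.minAreaRect((P[g>0][:,:2]*1000).astype(np.float32));print("deck",r)
        mm=s&(P[...,2]>.07)&(P[...,2]<.09); print("top high",[(v,u,P[v,u].round(3).tolist()) for v,u in np.argwhere(mm)][::4])
s=readout.observe();print(R.from_rotvec(s['ee_rot']).as_matrix().round(3))
E
```

```text
top [385 252  22   8 135] [ 0.4503 -0.1502  0.0751] [ 0.4432 -0.172   0.0545] [ 0.4569 -0.1289  0.0794] [ 0.4507 -0.1491  0.0761]
deck ((512.7673950195312, -156.29519653320312), (100.38179016113281, 262.5873107910156), 85.6510009765625)
top high [(np.int64(193), np.int64(397), [0.581, -0.157, 0.075]), (np.int64(193), np.int64(401), [0.581, -0.165, 0.074]), (np.int64(194), np.int64(400), [0.579, -0.163, 0.075]), (np.int64(195), np.int64(398), [0.577, -0.158, 0.076]), (np.int64(195), np.int64(402), [0.577, -0.167, 0.076]), (np.int64(196), np.int64(399), [0.574, -0.16, 0.077]), (np.int64(197), np.int64(396), [0.573, -0.155, 0.071]), (np.int64(197), np.int64(401), [0.572, -0.165, 0.076]), (np.int64(198), np.int64(399), [0.57, -0.16, 0.079]), (np.int64(251), np.int64(387), [0.459, -0.132, 0.078]), (np.int64(251), np.int64(391), [0.459, -0.141, 0.076]), (np.int64(252), np.int64(387), [0.457, -0.133, 0.075]), (np.int64(252), np.int64(391), [0.457, -0.141, 0.077]), (np.int64(252), np.int64(395), [0.457, -0.149, 0.076]), (np.int64(252), np.int64(399), [0.457, -0.158, 0.074]), (np.int64(252), 
[... 1295 characters left out ...]
(392), [0.447, -0.142, 0.077]), (np.int64(257), np.int64(396), [0.447, -0.151, 0.075]), (np.int64(257), np.int64(400), [0.447, -0.16, 0.073]), (np.int64(257), np.int64(404), [0.447, -0.167, 0.076]), (np.int64(258), np.int64(395), [0.445, -0.149, 0.074]), (np.int64(258), np.int64(399), [0.445, -0.157, 0.076]), (np.int64(258), np.int64(403), [0.445, -0.165, 0.077])]
scene [234 176  21   7  92] [ 0.4542 -0.1534  0.0775] [ 0.4426 -0.1755  0.0737] [ 0.4605 -0.1325  0.0803] [ 0.455 -0.153  0.078]
scene [219 209   7   4  22] [ 0.5765 -0.165   0.0761] [ 0.5463 -0.1821  0.0548] [ 0.5831 -0.1579  0.0801] [ 0.5796 -0.1642  0.0779]
[[-0.941  0.338 -0.   ]
 [ 0.338  0.941 -0.001]
 [-0.    -0.001 -1.   ]]
```

Measurements hold up. The paddle is at about (0.452, -0.151) and the pin at (0.576, -0.161), 124 mm apart against 125 expected, so the unit's yaw is about -4.4°. The tool needs to turn -15.4° so that its -x lies along the unit's +x. I'll start the transit with the gripper shut.

```bash
python3 -m creep '[[-0.5,-0.5,0,-0.96,0],[-0.5,-1,0,-0.96,0],[-0.5,-1,0,-0.96,0],[-0.5,-1,0,-0.96,0],[-0.3,-1,0,0,0],[-0.3,-1,0,0,0],[-0.3,-1,0,0,0],[-0.3,-1,0,0,0],[-0.3,-1,0,0,0],[-0.3,-1,0,0,0],[-0.3,-1,0,0,0],[-0.3,-1,0,0,0]]' 10
cat > st.py <<'E'
from h import *
import sys
s=readout.observe();M=R.from_rotvec(s['ee_rot']).as_matrix();t=np.array([float(sys.argv[1]),float(sys.argv[2]),float(sys.argv[3])])
print(s['clock'],s['position'].round(4),'rot',M[:,0].round(3),M[2].round(3),'units',(M.T@(t-s['position'])/.04).round(3),'f',s['force'].round(2),s['width'].round(3))
E
python3 st.py .410 -.148 .187
```

```text
clock: 1.7
position: [0.3281, 0.1052, 0.1873]
ee_rot: [0.121, 3.139, 0.001]
force: [0.9, 1.1, 0.8]
width: 0.007
gripper_force: 0.0Traceback (most recent call last):
  File "st.py", line 4, in <module>
    print(s['clock'],s['position'].round(4),'rot',M[:,0].round(3),M[2].round(3),'units',(M.T@(t-s['position'])/.04).round(3),'f',s['force'].round(2),s['width'].round(3))
                                                                                                                                                     ^^^^^^^^^^^^^^^^
AttributeError: 'float' object has no attribute 'round'
```

```bash
sed -i "s/,s\['width'\].round(3))/,s['width'])/" st.py; python3 -m creep '[[-0.4,-1,0,0,0],[-0.4,-1,0,0,0],[-0.4,-1,0,0,0],[-0.4,-1,0,0,0],[-0.4,-1,0,0,0],[-0.4,-1,0,0,0],[-0.1,-0.1,0,0,0],[0,0,0,0,0],[0,0,0,0,0]]'; python3 st.py .410 -.148 .053; python3 - <<'E'
from h import *
im=vision.get_image("top");cv2.imwrite("pics/t1.png",cv2.resize(im["pixels"][120:320,240:560],None,fx=2.5,fy=2.5))
E
```

```text
clock: 2.82
position: [0.4086, -0.1432, 0.187]
ee_rot: [-0.118, -3.139, -0.001]
force: [0.7, -0.4, 0.1]
width: 0.005
gripper_force: 0.0
2.825 [ 0.4086 -0.1432  0.187 ] rot [-0.997  0.075  0.001] [ 0.001  0.001 -1.   ] units [-0.046 -0.121  3.351] f [ 0.74 -0.4   0.05] 0.004861332572928003
```

View pics/t1.png

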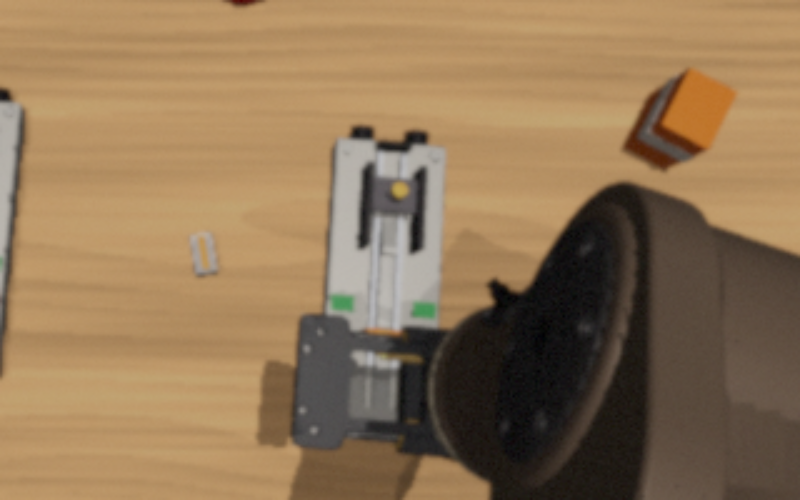

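The gripper hovers over the deck behind the paddle: the paddle's edge shows at (385,330) in the crop and the pin at (400,190) is well ahead. I'll lower the tool with a small sideways correction.

```bash
python3 -m creep '[[0,-0.12,0.6,0,0],[0,0,0.7,0,0],[0,0,0.7,0,0],[0,0,0.6,0,0],[0,0,0.5,0,0],[0,0,0.25,0,0],[0,0,0,0,0],[0,0,0,0,0]]'; python3 st.py .4345 -.1495 .053; python3 - <<'E'
from h import *
im=vision.get_image("scene");cv2.imwrite("pics/s1.png",cv2.resize(im["pixels"][120:280,140:340],None,fx=3.5,fy=3.5))
E
```

```text
clock: 3.88
position: [0.4091, -0.1492, 0.0539]
ee_rot: [0.12, 3.138, 0.0]
force: [-0.2, -0.3, 0.4]
width: 0.008
gripper_force: 0.0
3.875 [ 0.4091 -0.1492  0.0539] rot [-0.997  0.076 -0.001] [-0.001  0.    -1.   ] units [-0.633  0.04   0.022] f [-0.2  -0.35  0.39] 0.00806156353551888
```

View pics/s1.png

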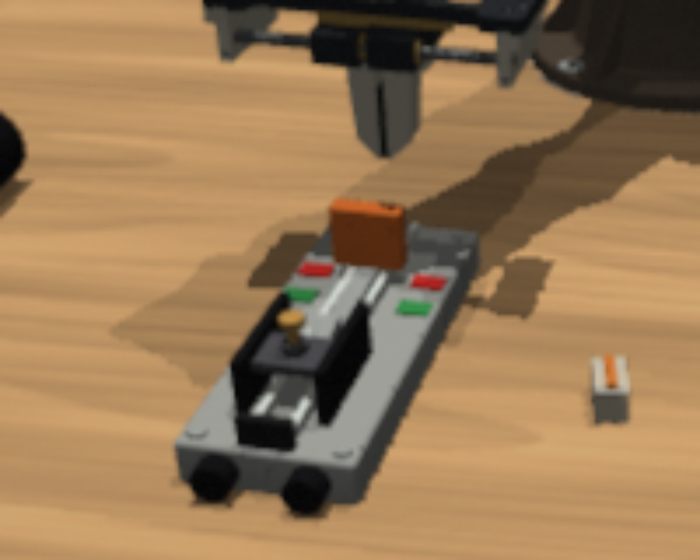

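The fingertips show at (385,155) in the crop, above the paddle's top edge at (370,200). That is higher than I expected for z=0.054, so I'll check with depth.

```bash
python3 - <<'E'
from h import *
im=vision.get_image("scene");P=cloud(im)
for v in range(140,184,3): print(v,[P[v,u].round(3).tolist() for u in (246,250,254)])
K=im["camera_matrix"];M=R.from_rotvec(im["rotation"]).as_matrix()
for p in (readout.observe()["position"],[.452,-.151,.078],[.452,-.151,.038]):
    c=M.T@(np.array(p)-im["position"]);print(K[0,2]+K[0,0]*c[0]/-c[2],K[1,2]+K[1,1]*c[1]/c[2])
E
```

```text
140 [[0.419, -0.153, 0.15], [0.421, -0.144, 0.152], [0.42, -0.136, 0.152]]
143 [[0.418, -0.154, 0.143], [0.42, -0.145, 0.145], [0.419, -0.137, 0.145]]
146 [[0.419, -0.154, 0.137], [0.417, -0.146, 0.137], [0.419, -0.137, 0.138]]
149 [[0.419, -0.155, 0.13], [0.422, -0.145, 0.132], [0.42, -0.137, 0.132]]
152 [[0.419, -0.155, 0.123], [0.418, -0.147, 0.123], [0.42, -0.138, 0.125]]
155 [[0.419, -0.156, 0.116], [0.418, -0.147, 0.116], [0.421, -0.138, 0.118]]
158 [[0.42, -0.156, 0.11], [0.417, -0.148, 0.109], [0.419, -0.139, 0.111]]
161 [[0.42, -0.156, 0.103], [0.415, -0.149, 0.101], [0.42, -0.139, 0.104]]
164 [[0.238, -0.208, 0.002], [0.418, -0.149, 0.095], [0.236, -0.187, 0.002]]
167 [[0.252, -0.205, 0.0], [0.254, -0.194, 0.002], [0.252, -0.184, 0.002]]
170 [[0.268, -0.201, -0.0], [0.267, -0.191, 0.0], [0.268, -0.18, 0.001]]
173 [[0.285, -0.197, 0.001], [0.284, -0.187, 0.001], [0.284, -0.176, 0.002]]
176 [[0.302, -0.193, 0.001], [0.3, -0.183, 0.001], [0.298, -0.173, 0.0]]
179 [[0.454, -0.15, 0.078], [0.455, -0.141, 0.079], [0.453, -0.133, 0.079]]
182 [[0.458, -0.149, 0.073], [0.459, -0.14, 0.074], [0.459, -0.132, 0.075]]
251.91530406907668 178.97813674589614
245.68512306233157 178.47994210653047
246.9837796373483 194.91957558370382
```

Depth puts the fingertips at z≈0.092, while the readout says 0.054. x and y agree, and the body's lower edge at z≈0.155 fits the higher figure too. I'll trust what the camera shows relative to the paddle, lower in stages and recheck.

```bash
cat > tip.py <<'E'
from h import *
im=vision.get_image("scene");P=cloud(im)
m=(abs(P[...,0]-readout.observe()["position"][0])<.02)&(abs(P[...,1]+.15)<.03)&(P[...,2]>.045)
q=P[m];print("lowest finger z",np.sort(q[:,2])[:6].round(4) if len(q) else None,"front x",np.median(q[:,0]).round(4),"y",q[:,1].min().round(4),q[:,1].max().round(4))
for n in ("scene","top"):
    i2=im if n=="scene" else vision.get_image(n)
    P,o=orange(i2);o&=(abs(P[...,1]+.155)<.03)&(P[...,0]<.54)
    if o.any():print(n,"paddle",P[o].mean(0).round(4),o.sum())
E
python3 tip.py; python3 -m creep '[[0,0,0.25,0,0],[0,0,0.25,0,0],[0,0,0,0,0],[0,0,0,0,0],[0,0,0,0,0],[0,0,0,0,0]]'; python3 tip.py; python3 st.py .4345 -.1495 .016
```

```text
lowest finger z [0.0932 0.0944 0.0956 0.0957 0.0957 0.0961] front x 0.4191 y -0.1798 -0.1201
scene paddle [ 0.4547 -0.154   0.0776] 91
top paddle [ 0.4539 -0.1446  0.0757] 50
clock: 4.82
position: [0.4088, -0.1493, 0.0334]
ee_rot: [0.121, 3.139, 0.0]
force: [0.6, 0.4, 0.1]
width: 0.006
gripper_force: 0.0
lowest finger z [0.0734 0.074  0.0747 0.0748 0.0753 0.0763] front x 0.4185 y -0.1799 -0.1201
scene paddle [ 0.4546 -0.1539  0.0774] 89
top paddle [ 0.4537 -0.1449  0.0759] 50
4.925 [ 0.4088 -0.1492  0.0334] rot [-0.997  0.077 -0.   ] [-0.  0. -1.] units [-0.642  0.042  0.434] f [0.65 0.6  0.12] 0.005511409229291862
```

```bash
python3 -m creep '[[0,0,0.1,0,0],[0,0,0.1,0,0],[0,0,0,0,0],[0,0,0,0,0]]'; python3 tip.py;  python3 st.py .4345 -.1495 .016
```

```text
clock: 5.42
position: [0.4086, -0.1493, 0.0252]
ee_rot: [-0.121, -3.139, 0.0]
force: [0.3, 0.8, 0.8]
width: 0.004
gripper_force: 0.0
lowest finger z [0.065  0.0652 0.0659 0.0669 0.0671 0.0682] front x 0.4186 y -0.1796 -0.1201
scene paddle [ 0.4547 -0.1543  0.0772] 90
top paddle [ 0.4535 -0.1434  0.0757] 53
5.525 [ 0.4087 -0.1493  0.0253] rot [-0.997  0.077 -0.   ] [-0.  0. -1.] units [-0.644  0.044  0.232] f [-0.41 -0.1  -0.05] 0.0018908941987430782
```

The reported TCP is now below deck level with no contact force, so the z readout is about 40 mm low and the camera is right. The x and y readouts are fine. I'll go down 11 mm more, then close the ~27 mm gap to the paddle.

```bash
python3 -m creep '[[0,0,0.15,0,0],[0,0,0.12,0,0],[0,0,0,0,0],[-0.2,0,0,0,0],[-0.2,0,0,0,0],[-0.15,0,0,0,0],[0,0,0,0,0],[0,0,0,0,0]]'; python3 tip.py;  python3 st.py .495 -.155 .016
```

```text
clock: 6.52
position: [0.4303, -0.1509, 0.0144]
ee_rot: [-0.121, -3.139, -0.0]
force: [-0.3, -0.9, 0.6]
width: 0.002
gripper_force: 0.0
lowest finger z [0.0464 0.0497 0.0528 0.0541 0.0673 0.068 ] front x 0.4403 y -0.1796 -0.12
scene paddle [ 0.4549 -0.1554  0.078 ] 55
6.625 [ 0.4302 -0.1508  0.0144] rot [-0.997  0.077  0.   ] [ 0.  0. -1.] units [-1.622  0.021 -0.041] f [-0.14 -0.07 -0.22] 0.007541086955498885
```

```bash
python3 -m creep '[[-0.15,0,0,0,0],[-0.25,0,0,0,0],[-0.25,0,0,0,0],[-0.25,0,0,0,0],[-0.25,0,0,0,0],[-0.2,0,0,0,0],[-0.1,0,0,0,0],[0,0,0,0,0],[0,0,0,0,0]]'; python3 st.py .495 -.155 .016; python3 - <<'E'
from h import *
im=vision.get_image("scene");cv2.imwrite("pics/s2.png",cv2.resize(im["pixels"][120:280,140:340],None,fx=3.5,fy=3.5))
P,o=orange(im);o&=(abs(P[...,1]+.155)<.03)&(P[...,0]<.54);print(P[o].max(0),P[o].mean(0))
E
```

```text
clock: 7.75
position: [0.487, -0.155, 0.0135]
ee_rot: [-0.12, -3.136, -0.001]
force: [-5.3, -0.4, -3.5]
width: 0.003
gripper_force: 2.9
7.75 [ 0.487  -0.155   0.0135] rot [-0.997  0.077  0.003] [ 0.003  0.    -1.   ] units [-0.199  0.016 -0.064] f [-5.29 -0.43 -3.48] 0.00285551230453755
[ 0.51323273 -0.13781895  0.08016793] [ 0.50757812 -0.15934355  0.07780858]
```

View pics/s2.png

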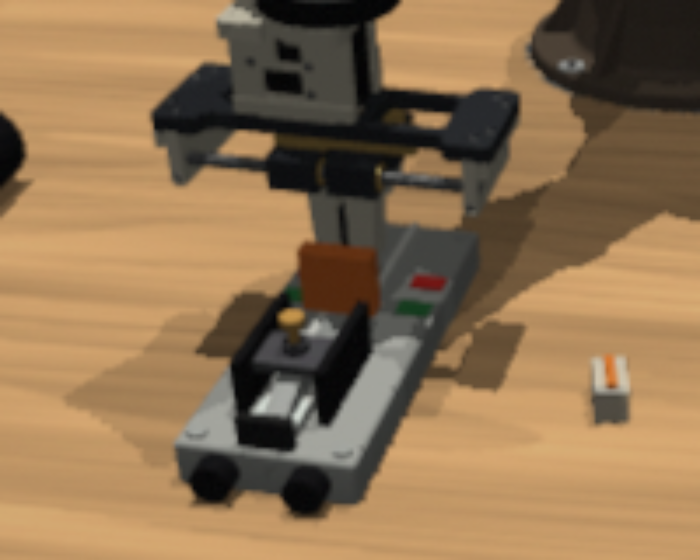

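The paddle, at (340,280) in the crop, is past the green marks and about 53 mm along. The force is 5 N, the spring alone. The gripper body is clear of the pin. I'll press on in small steps until the stop is felt.

```bash
python3 -m creep '[[-0.08,0,0,0,0],[-0.08,0,0,0,0],[-0.05,0,0,0,0],[0,0,0,0,0],[0,0,0,0,0]]'; python3 st.py .495 -.155 .016;python3 tip.py
```

```text
clock: 8.43
position: [0.4939, -0.1555, 0.0134]
ee_rot: [-0.121, -3.134, -0.002]
force: [-10.3, 1.3, 3.4]
width: 0.006
gripper_force: 5.4
8.425 [ 0.4939 -0.1555  0.0134] rot [-0.997  0.077  0.006] [ 0.006  0.001 -1.   ] units [-0.027  0.014 -0.065] f [-10.27   1.31   3.39] 0.006480417047393694
lowest finger z [0.0453 0.0477 0.0499 0.0521 0.053  0.0555] front x 0.5036 y -0.18 -0.12
scene paddle [ 0.5145 -0.16    0.0777] 73
```

```bash
python3 -m creep '[[-0.06,0,0,0,0],[-0.06,0,0,0,0],[0,0,0,0,0],[0,0,0,0,0]]'; python3 st.py .495 -.155 .016
```

```text
clock: 9.02
position: [0.4938, -0.1553, 0.0131]
ee_rot: [-0.123, -3.126, -0.006]
force: [-25.4, 2.2, 17.4]
width: 0.01
gripper_force: 13.2
9.025 [ 0.4938 -0.1553  0.0131] rot [-0.997  0.078  0.013] [ 0.013  0.003 -1.   ] units [-0.028  0.01  -0.074] f [-25.37   2.16  17.36] 0.010196996083731952
```

The position no longer changes and the force has jumped to 25 N, so the slide is on the stop. I'll back off now, then lift clear.

```bash
python3 -m creep '[[0.3,0,0,0,0],[0.5,0,0,0,0],[0.5,0,0,0,0],[0.4,0,0,0,0],[0.2,0,0,0,0],[0,0,0,0,0],[0,0,-0.5,0,0],[0,0,-0.8,0,0],[0,0,-0.8,0,0],[0,0,-0.8,0,0],[0,0,-0.8,0,0],[0,0,0,0,0]]'; python3 st.py .495 -.155 .016; python3 tip.py; python3 - <<'E'
from h import *
im=vision.get_image("scene");cv2.imwrite("pics/s3.png",cv2.resize(im["pixels"][120:280,140:340],None,fx=3.5,fy=3.5))
E
```

```text
clock: 10.52
position: [0.4283, -0.151, 0.1646]
ee_rot: [0.12, 3.134, -0.0]
force: [-0.5, -0.3, 0.0]
width: 0.007
gripper_force: 0.0
10.525 [ 0.4283 -0.151   0.1646] rot [-0.997  0.076 -0.005] [-0.005 -0.    -1.   ] units [-1.65   0.027  3.725] f [-0.51 -0.3   0.04] 0.007087586894939318
lowest finger z [0.2038 0.2042 0.2047 0.206  0.2064 0.2068] front x 0.4378 y -0.18 -0.1201
scene paddle [ 0.4832 -0.1565  0.0774] 95
top paddle [ 0.4823 -0.1463  0.0757] 56
```

View pics/s3.png

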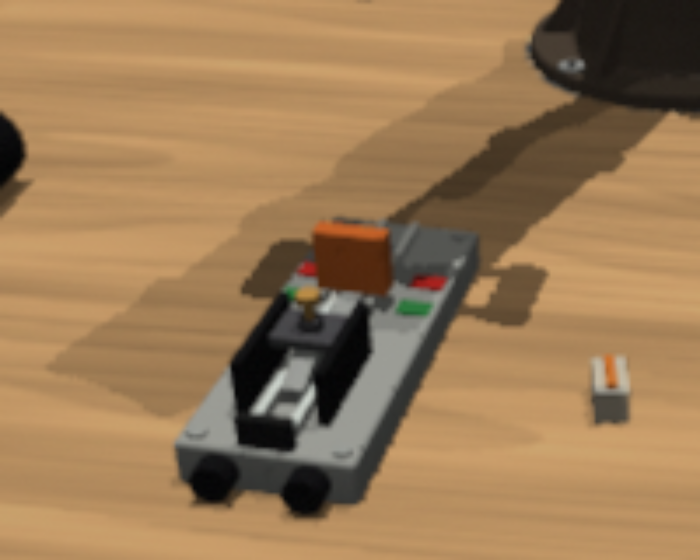

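The paddle, at (352,258) in the crop, stands at its green marks, 28.5 mm from rest. The pin at (308,297) is down and drawn back, and the tool is well clear. Handing in after a short settle.

```bash
python3 -m creep '[[0,0,0,0,0],[0,0,0,0,0],[0,0,0,0,0],[0,0,0,0,0]]'; python3 -c "
from cell import sign_off;print(sign_off())"
```

```text
clock: 11.18
position: [0.4257, -0.1506, 0.1623]
ee_rot: [-0.121, -3.139, 0.0]
force: [0.2, -0.4, 0.2]
width: 0.001
gripper_force: 0.0
the job is handed in; nothing more can be done
None
```

The orange isolator is armed: I pushed the slide onto its end stop and let it go, and the pin caught it about 28.5 mm from rest by camera; the tool ended clear above it and the job is handed in, with no verdict returned.

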